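Set the sander's speed lever to the third click and start it

ROBOT

A 6-joint arm with a two-finger parallel gripper is mounted at the origin on the work surface. World frame = base frame: x ahead of the robot, y to its left, z up, the work surface at z = 0. Lengths are in m, angles in rad, forces in N, time in s.
With the tool pointing down it reaches from about 0.35 to 0.775 m from the base axis. Payload 5.5 kg.
Tool frame: the origin (TCP) lies midway between the tips of the shut fingers; the grasp point (between the pads) lies 19 mm behind it (pinch_z is the distance from the TCP to the grasp point, in m); z points along the fingers, x is the direction in which the jaws open and shut, and the axes are right-handed (so a half turn about z gives the same grasp; the last joint's range is limited). The gripper opens to 85 mm and grips with 20 to 120 N. Pads are 22 mm wide; open, the fingers measure 114 mm over their backs; the gripper's body (76 mm by 85 mm) begins 54 mm behind the grasp point. The pads swing forward as they close: fully open they stand 13 mm farther back than shut.
Start: joints at [1.076, 0.313, 0.046, 1.304, 0, 1.431], TCP at [0.2, 0.539, 0.231] pointing down, gripper open.
Joint ranges: [-2.76, 2.76], [-0.86, 1.69], [-1.03, 1.26], [-2.2, 2.34], [-1.47, 1.5], [-3.14, 3.14]. Speed limits (rad/s): [2.57, 2.57, 3.14, 3.14, 3.14, 3.14].

INTERFACE

Orientations are given as a unit quaternion [w, x, y, z].
In Python, from workcell import get_state, read_camera, camera_info, hand_in, trace, pinch_z gives the robot as it stands. The module is installed in compiled form; this text tells all that it offers.
- The arm moves only by the tool arm_command, never from a script. Its argument "steps" is text: rows parted by semicolons, each of 4 numbers parted by spaces: the shift along the world's x, y, z in mm, then the turn about the world's z in rad. In form: tx ty tz spin; .... A call has 1 to 20 rows; each row is the pose to reach, as a shift and turn from the pose measured when the call began; what a row does not reach only later rows make up. A row lasts 1/8 s, in which the tool goes at most 62.5 mm and 10.7 degrees, less where a joint would pass 70% of its speed; a pose out of reach is approached as far as the arm can. A call with a gripper value outside its range is refused whole. "fingers" is the gripper command: -1 is shut, 1 is fully open, values between are in proportion, set as the call begins (left out, the last holds). The fingers move at their own pace and stop on an object; "newtons" is the grip in N (left out, the last holds). Time passes only in rows, so rows that repeat a pose let the fingers close. It gives the time, the measured TCP pose, the force and the opening at its end, in the units of the state.
- get_state(): the state, without advancing time (a new reading comes with each control period).
- read_camera(name): name is "scene" or "top" or "wrist"; returns the picture (400x640x3 uint8, red, green, blue); there is no depth.
- camera_info(name): a dict with "mtx" (3x3 intrinsics, pixels), "R" (3x3) and "t" (3): a world point X has camera coordinates R X + t. Camera axes: x right, y down, z forward; pixel columns grow to the right and rows downward; lengths in m; the calibration is good to about 2 mm. The wrist camera is an equidistant fisheye: a pixel r from the principal point sees the ray r / f radians off the axis. A picture is of the moment at which its call begins: read the wrist's pose just before it. camera_info takes no time and is no camera call; for the wrist camera it gives the pose at the moment of the call.
- hand_in(): hands the job in, once; it reports no verdict.
Trained networks look in the newest picture that a camera, given by its name, has taken for a name from the list of things; names that differ only in an ending like _2 or _b are one class to them, and where a whole thing is asked for, a point or a joint stands for the part that bears it (a point fixed in the world has none). Each returns a list of dicts, best first, with "score" (0 to 1); they miss things now and then, are a little off and sometimes report something else, mostly with a low value. They report only what shows in the picture. A call takes as long as a camera call.
- trace(camera, name): "mask" (400x640 bool, what is visible of it) and "box" ([left, top, width, height] in pixels, round what is visible of it).
The state is a dict: "clock": time; "joint_pos": joint angles; "qvel": joint speeds; "tau": joint torques, N m; "tcp_pos": TCP position; "orientation": TCP orientation; "wrist_force": force on the tool from outside, world axes, zero at the start; "ft_torque": the same for the moment, N m; "finger_gap": finger opening in m.
Only numpy, scipy, OpenCV 4.12 (cv2) and the standard library are available. Lean on these libraries where they do the work, as an engineer would, in place of code of your own. Each camera call takes 0.05 s, during which the arm holds its last target.

TASK

On the sander's grey control box, push the upright speed lever along its slot, away from the end where it now rests, click by click, and stop at the third click without running past it; then press the small flat-topped start button until it is down and let it come up. Push with the outside of the fingers or the fingertips only: do not take the lever between the fingers, leave the mushroom-headed stop button alone, and do not disturb the other things on the box and bench. Finish with the hand clear.

Things in the scene. Friction and masses are not known exactly. Their poses are not given: they have to be found in the camera images.
- console: Grey box fixed to the bench, 180 (x) x 300 (y) x 70 mm high, flat top. Origin: centre of its underside. +y: the way to push the lever. The lever's slot runs along y at x = +45 mm (far side from the robot), scribed lines 20 mm apart marking the five rest positions; the buttons are at x = -45 mm. The top is clear for 50 mm behind the lever's start (to -y).
- speed_lever (a joint): Travel of the lever along the box's +y, m. 0 = its start, one end of the slot; detents at 0, 0.020, 0.040, 0.060 (third click), 0.080 (other end). Leaving a detent takes about 10 N, falling to nothing half-way to the next, into which the lever then jumps ahead by itself. Let go, it settles in the nearest detent.
- lever_top (a point): Centre of the top of the speed lever: a black block grip 18 mm thick along y, 30 mm wide along x, 34 mm high (its underside 19 mm above the box's top) on a slim steel stem; the top is 53 mm above the box's top, 123 mm above the bench. Axes as the box's.
- lever_mid (a point): Centre of the same grip, 17 mm below its top. Axes as the box's.
- start_button (a joint): Press of the start button, m: 0 = up, 0.006 = fully down; counts as pressed beyond 0.004. Springs back; fully down takes about 5 N.
- start_button_top (a point): Centre of the top of the start button: small flat round black button, 28 mm across, its top 22 mm above the box, in a grey housing at x = -45 mm of the box and y = +75 or -75 mm. Pressed straight down.
- stop_button (a joint): Press of the stop button, m: 0 = up, 0.006 = down. Not to be pressed.
- stop_button_top (a point): Centre of the top of the stop button: black mushroom head 44 mm across, 40 mm above the box's top, on the other half of the box's -x side, 150 mm from the start button.
- socket: Loose steel wrench socket, 26 mm across and 36 mm high, standing on the box between the two buttons. Origin: centre of its underside.
- sanding_block: Loose cork sanding block, 60 x 30 x 22 mm, on the box beyond the far (+y) end of the lever's slot. Origin: centre of its underside.
- wrench: Loose steel spanner, 180 mm long, lying on the bench along the box's robot side. Origin: its middle, on the underside.
- glue: Loose yellow glue bottle, 56 mm across, 150 mm high, standing at the box's +y end. Origin: centre of its underside.
- jar: Loose glass jar with steel cap, 72 mm across, 90 mm high, on the right of the bench. Origin: centre of its underside.
- hammer: Loose hammer, 260 mm long, lying on the left of the bench. Origin: middle of its length, on the underside.
- offcut: Loose wood offcut, 160 x 50 x 40 mm, on the right of the bench. Origin: centre of its underside.

How it is judged:
By the outcome, as a careful person would: the job done as asked, in the order asked, and still so for the second after the job is handed in, with the robot touching nothing.
It also fails if it takes over 61 s, if anything falls off the work surface, if the arm or the gripper's body presses on something with over 40 N, if the wrist force passes 120 N, or if a joint passes its speed limit or range.

## Working session

There is one attempt and no reset: what is moved stays moved. The work goes in short steps, Python scripts to look and compute and a tool call to move; the robot and the scene stay as the last step left them, time stands still between calls to the robot, and variables do not carry over. Pictures are saved under pics/ and viewed, and the job is handed in when it is done.

Besides the shell and the picture viewer there is one more tool, called by a JSON object that holds its "fn" and its "kwargs", one argument or row to a line. arm_command: Moves the arm, as the interface text tells. Its arguments: {"type":"object","properties":{"steps":{"type":"string"},"fingers":{"type":"number"},"newtons":{"type":"number"}},"required":["steps"]}

```bash
mkdir -p pics
cat > h.py <<'E'
import numpy as np,cv2
from workcell import *
def save(n,f):
    im=read_camera(n); cv2.imwrite('pics/'+f,im[:,:,::-1]); return im
def ray(n,u,v,ci=None):
    c=ci or camera_info(n);K=np.array(c['mtx']);R=np.array(c['R']);t=np.array(c['t'])
    d=np.array([(u-K[0,2])/K[0,0],(v-K[1,2])/K[1,1],1.])
    if n=='wrist':
        th=np.hypot(d[0],d[1]);s=np.sin(th)/th if th>1e-9 else 1
        d=np.array([d[0]*s,d[1]*s,np.cos(th)])
    return -R.T@t,R.T@d
def atz(n,u,v,z,ci=None):
    o,d=ray(n,u,v,ci);return o+d*(z-o[2])/d[2]
def proj(n,X):
    c=camera_info(n);p=np.array(c['R'])@np.array(X)+np.array(c['t']);p=np.array(c['mtx'])@p;return p[:2]/p[2]
E
python3 - <<'E'
from h import *
s=get_state();print(s)
for n in ['top','scene','wrist']:
    save(n,n+'0.png')
for n in ['top','scene']:
    print(n,camera_info(n))
    for k in ['console','speed_lever','start_button','stop_button','socket','sanding_block','glue']:
        r=trace(n,k)
        for q in r[:2]:
            ys,xs=np.nonzero(q['mask']);print(n,k,round(q['score'],2),q['box'],xs.mean().round(1),ys.mean().round(1))
E
```

```text
{'clock': 0.0, 'joint_pos': array([1.07642241e+00, 3.14018076e-01, 4.49745084e-02, 1.30362966e+00,
       3.55429645e-05, 1.43123321e+00]), 'qvel': array([-2.01457598e-03, -1.08765465e-03,  2.05713503e-03, -7.88513131e-04,
       -3.79259435e-05, -1.98116718e-03]), 'tau': array([-5.74960141e-04, -4.80625999e+01,  2.98529506e+01,  1.92844821e-02,
       -2.02030251e-04,  1.91221929e-06]), 'tcp_pos': array([0.19949007, 0.53872586, 0.23039701]), 'orientation': array([ 4.07839137e-04,  8.20795893e-01,  5.71220816e-01, -8.45381279e-04]), 'wrist_force': array([ 0.45051313, -0.65689291,  0.12562239]), 'ft_torque': array([-0.02248955,  0.01447633, -0.00736993]), 'finger_gap': 0.08549259954786222}
top {'mtx': array([[482.93363411,   0.        , 320.5271611 ],
       [  0.        , 482.93363411, 197.48760475],
       [  0.        ,   0.        ,   1.        ]]), 'R': array([[ 5.60231334e-03, -9.99983975e-01, -8.15078080e-04],
       [-9.98466804e-01, -5.54892244e-03, -5.50749482e-02],
       [ 5.50695428e-02,  1.12237552e-03, -9.98481891e-01]]), 't': array([0.02257064, 0.4921528 , 1.64517408])
[... 742 characters left out ...]
   [-0.50134115, -0.29151471, -0.81466326]]), 't': array([ 0.22166983, -0.29820157,  1.74836407])}
scene console 0.88 [255.8, 184.3, 123.4, 118.6] 313.4 242.7
scene speed_lever 0.45 [289.8, 225.0, 10.7, 16.1] 296.2 232.6
scene start_button 0.46 [342.0, 236.4, 8.6, 9.3] 345.6 239.6
scene stop_button 0.67 [300.9, 196.5, 15.9, 12.0] 308.5 201.9
scene stop_button 0.32 [360.7, 261.3, 28.3, 42.4] 373.1 282.3
scene socket 0.68 [299.9, 195.4, 16.0, 14.5] 308.8 201.8
scene socket 0.56 [418.8, 249.6, 39.4, 96.1] 444.9 307.5
scene sanding_block 0.67 [327.1, 263.3, 20.6, 22.3] 336.1 273.2
scene sanding_block 0.51 [343.0, 238.2, 6.5, 4.5] 346.0 239.6
scene glue 0.75 [359.9, 264.7, 26.3, 37.1] 372.4 283.1
```

Run:
```python
import cv2
a=cv2.imread('pics/top0.png');cv2.imwrite('pics/topc.png',cv2.resize(a[120:240,220:380],None,fx=5,fy=5,interpolation=cv2.INTER_CUBIC))
a=cv2.imread('pics/scene0.png');cv2.imwrite('pics/scc.png',cv2.resize(a[180:310,240:400],None,fx=4.6,fy=4.6,interpolation=cv2.INTER_CUBIC))
```

```text
(no output)
```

View pics/topc.png

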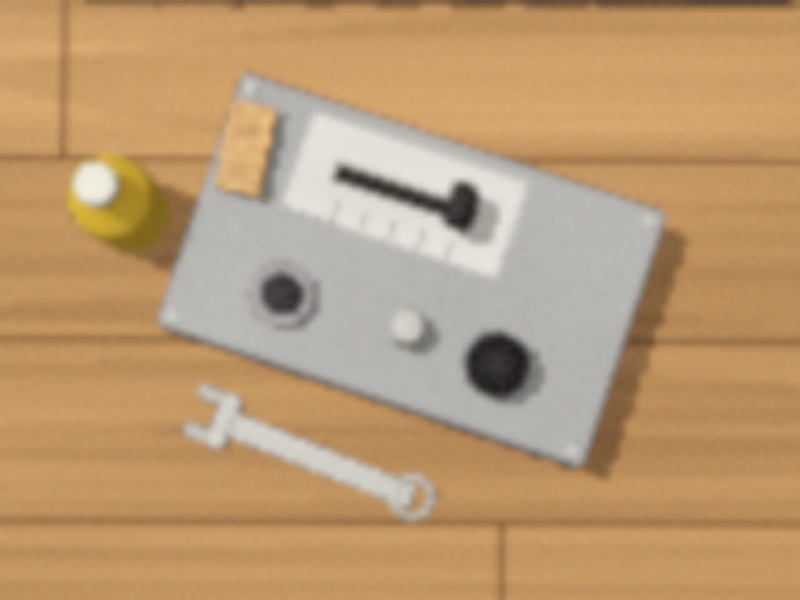

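View pics/scc.png

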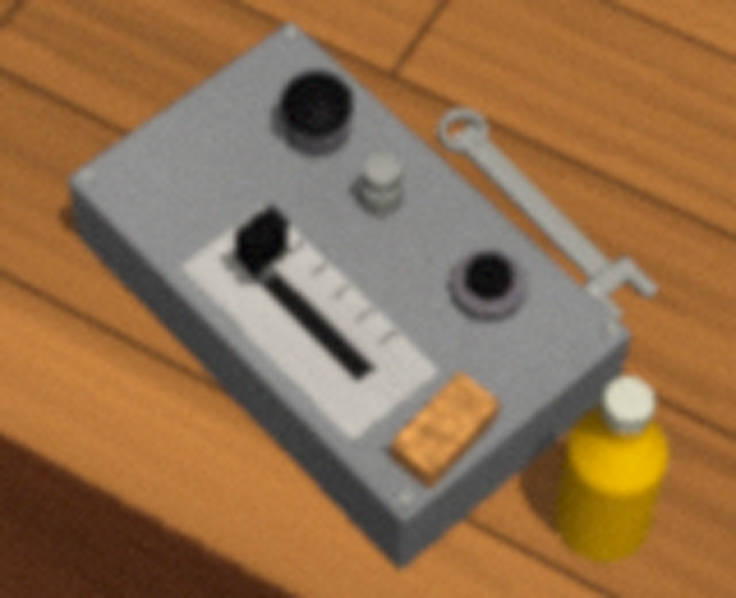

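View pics/top0.png

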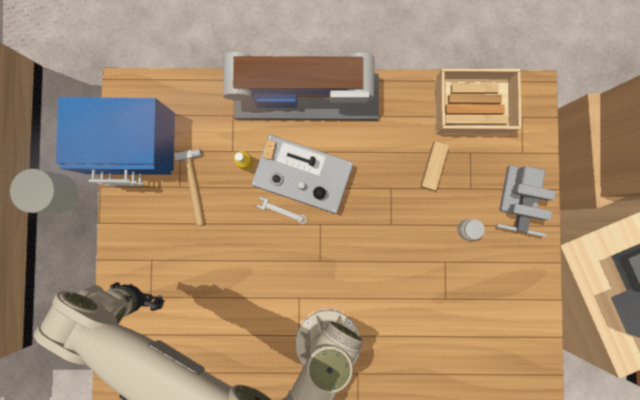

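View pics/wrist0.png

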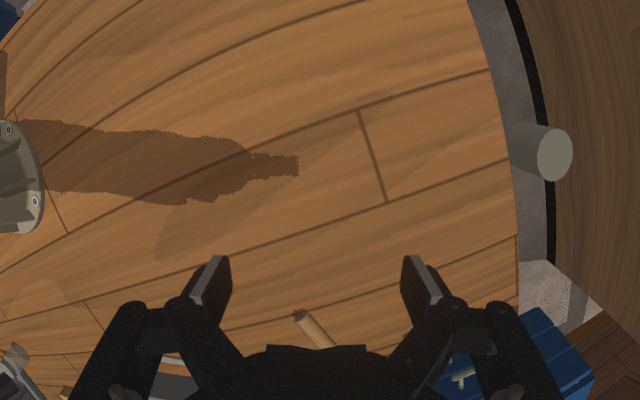

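Top view: the box is rotated about 18°. Its top corners in the crop are at (247,75), (663,212), (580,466) and (163,323). The lever is at (462,205), at the right (-y) end of the slot. The start button is at (282,293) and the mushroom at (498,365). The scene view shows the same layout.

Run:
```python
from h import *
from scipy.optimize import least_squares
top=np.array([(247,75),(663,212),(580,466),(163,323)])/5+[220,120]-0.4
sc=np.array([(403,530),(70,182),(290,22),(630,335)])/4.6+[240,180]-0.4
loc=np.array([[.09,.15],[.09,-.15],[-.09,-.15],[-.09,.15]])
def pt(p,l):
    c,s=np.cos(p[2]),np.sin(p[2]);return [p[0]+c*l[0]-s*l[1],p[1]+s*l[0]+c*l[1],l[2]]
for use in ['t','s','ts']:
    def f(p):
        r=[]
        for i in range(4):
            X=pt(p,[*loc[i],.07])
            if 't' in use:r+=list(proj('top',X)-top[i])
            if 's' in use:r+=list(proj('scene',X)-sc[i])
        return r
    q=least_squares(f,[.5,0,0.3]);print(use,q.x,np.round(q.fun,1))
p=q.x
for nm,l in dict(lever0=[.045,-.04,.123],start=[-.045,.075,.092],stop=[-.045,-.075,.11]).items():
    X=pt(p,l);print(nm,np.round(X,4),proj('top',X),proj('scene',X), (proj('top',X)-[220,120]+.4)*5,(proj('scene',X)-[240,180]+.4)*4.6)
print('lever from top px',atz('top',462/5+219.6,205/5+119.6,.12))
print('start from top px',atz('top',282/5+219.6,293/5+119.6,.092),atz('scene',489/4.6+239.6,277/4.6+179.6,.092))
print('sock',atz('top',408/5+219.6,327/5+119.6,.106))
```

```text
t [ 0.56918701  0.08667417 -0.3179192 ] [-0.7 -0.9  1.3  0.   0.8  0.5 -1.4  0.4]
s [ 0.57662026  0.09202814 -0.31885919] [-0.  -0.2 -1.4 -0.3  0.3 -0.1  1.1  0.3]
ts [ 0.57315427  0.08962539 -0.31897645] [-1.5 -2.1 -0.2 -1.7  0.4 -1.1 -1.4 -1.6 -0.1 -0.7  0.2 -1.3 -2.3 -0.9
  0.8 -1. ]
lever0 [0.6033 0.0375 0.123 ] [316.90111198 161.08968688] [291.133647   223.46732555] [486.50555988 207.4484344 ] [237.05477622 201.78969751]
start [0.5539 0.175  0.092 ] [274.99279194 177.06696113] [345.8365268  238.41382886] [276.9639597  287.33480566] [488.68802327 270.54361277]
stop [0.5069 0.0325 0.11  ] [318.30322767 191.24328904] [308.19875617 199.47440711] [493.51613836 358.21644519] [315.55427838  91.42227271]
lever from top px [0.6052362 0.0533872 0.12     ]
start from top px [0.55023202 0.17161025 0.092     ] [0.55763201 0.17711582 0.092     ]
sock [0.52719076 0.08820967 0.106     ]
```

{"fn": "arm_command", "kwargs": {
  "steps": "0 0 80 0; 50 -60 80 0; 100 -115 80 0; 145 -170 80 0; 190 -225 80 0; 235 -280 80 0; 280 -335 80 0; 320 -390 80 0; 360 -440 80 0; 390 -490 80 0; 400 -520 80 0.03; 400 -520 80 0.035; 400 -520 80 0.035; 400 -520 80 0.035",
  "fingers": -1
}}

```text
clock: 2.6
tcp_pos: [0.5994, 0.0195, 0.3112]
orientation: [-0.0, 0.811, 0.585, -0.0]
wrist_force: [-0.2, 0.5, -0.1]
finger_gap: 0.0002
```

Run:
```python
from h import *
s=get_state();print(s['clock'],s['tcp_pos'],s['orientation'],s['finger_gap'],s['joint_pos'])
print(camera_info('wrist'))
save('wrist','w1.png')
```

```text
2.6 [0.59944804 0.01952771 0.31124225] [-3.88484801e-04  8.10730691e-01  5.85419160e-01 -4.98236988e-05] 0.0001862351114164878 [-1.01479230e-01  3.60197812e-01  3.06438344e-01  1.51762765e+00
  5.14373994e-04  2.18522882e-01]
{'mtx': array([[309.70691629,   0.        , 315.67053738],
       [  0.        , 309.70691629, 198.95323977],
       [  0.        ,   0.        ,   1.        ]]), 'R': array([[ 0.31422853,  0.94934593,  0.00165385],
       [ 0.90111816, -0.29881269,  0.31416085],
       [ 0.29874152, -0.09722799, -0.94936833]]), 't': array([-0.20793312, -0.60063555,  0.28040942])}
```

View pics/w1.png

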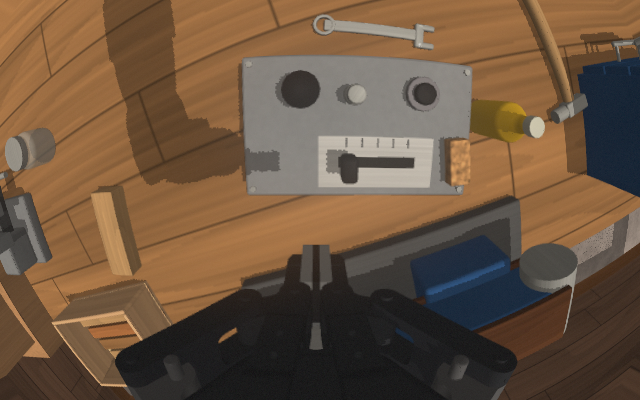

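Wrist view: the box is square-on, with corners near (244,59), (471,67), (469,194) and (247,194). The lever is at (349,168), near the first scribed line (347,143). The start button is at (424,94) and the mushroom at (300,89). The third line is at about x=393 px.

Run:
```python
from h import *
from scipy.optimize import least_squares
im=cv2.imread('pics/w1.png');cv2.imwrite('pics/w1c.png',cv2.resize(im[45:205,235:480],None,fx=3.2,fy=3.2,interpolation=cv2.INTER_CUBIC))
for k in ['console','speed_lever','start_button','stop_button','lever_top']:
    for q in trace('wrist',k)[:1]:
        ys,xs=np.nonzero(q['mask']);print(k,q['score'],q['box'],xs.mean(),ys.mean())
```

```text
console 0.69 [239.1, 56.0, 234.0, 140.8] 350.7069318514185 126.9347762503656
speed_lever 0.7 [342.0, 150.0, 16.3, 33.0] 348.99223300970874 168.17864077669904
start_button 0.89 [414.4, 83.3, 21.8, 22.0] 424.8085106382979 93.86702127659575
stop_button 0.38 [314.6, 13.1, 118.9, 35.3] 375.0515848353014 29.85581106277191
lever_top 0.89 [342.0, 153.9, 16.3, 25.8] 349.00204081632654 168.48367346938775
```

View pics/w1c.png

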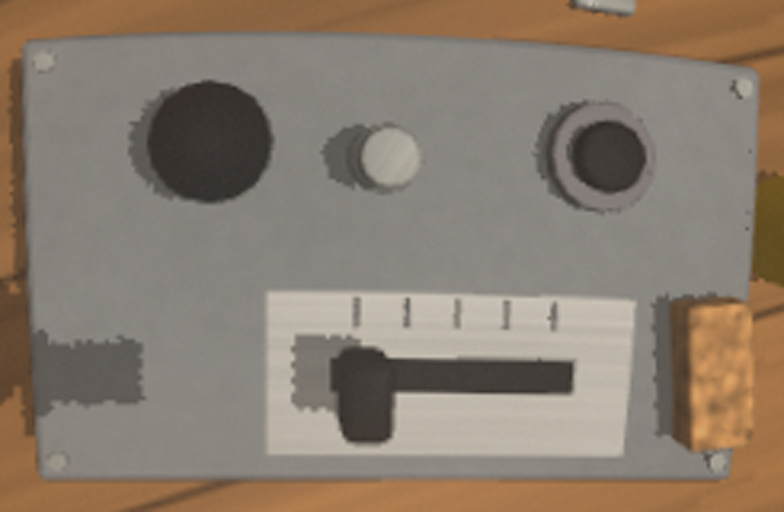

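Run:
```python
from h import *
from scipy.optimize import least_squares
s=get_state()
g=lambda x,y:(x/3.2+234.65,y/3.2+44.65)
C=[atz('wrist',*g(*q),.07) for q in [(25,40),(758,70),(732,478),(40,478)]]
C=np.array(C)
for i in range(4):print(C[i],np.linalg.norm(C[i]-C[(i+1)%4]))
loc=np.array([[-.09,-.15],[-.09,.15],[.09,.15],[.09,-.15]])
def pt(p,l):
    c,s=np.cos(p[2]),np.sin(p[2]);return np.array([p[0]+c*l[0]-s*l[1],p[1]+s*l[0]+c*l[1]])
q=least_squares(lambda p:np.concatenate([pt(p,loc[i])-C[i,:2] for i in range(4)]),[.57,.09,-.32]);p=q.x
print(p,np.round(q.fun*1000,1))
def toloc(X):
    d=X[:2]-p[:2];c,s_=np.cos(p[2]),np.sin(p[2]);return np.array([c*d[0]+s_*d[1],-s_*d[0]+c*d[1]])
for n,x,y,z in [('levL',340,400,.123),('levR',393,400,.123),('levbot',366,443,.123),('start',609,156,.092),('stop',210,142,.11),('sock',391,157,.106),('line0',357,312,.07),('line1',407,312,.07),('line3',506,312,.07),('line4',554,312,.07),('slotL',332,376,.07),('slotR',573,376,.07),('blockL',690,375,.092)]:
    X=atz('wrist',*g(x,y),z);print(n,X.round(4),(toloc(X)*1000).round(1))
print('tcp loc',toloc(s['tcp_pos'])*1000)
for l in [(.045,-.04),(.045,.02),(-.045,.075)]:print(l,pt(p,l))
```

```text
[ 0.44091442 -0.02182783  0.07      ] 0.296696339197348
[0.53368794 0.25999089 0.07      ] 0.17736555496464337
[0.70300483 0.20716732 0.07      ] 0.2999241872018525
[ 0.60953068 -0.07781882  0.07      ] 0.17766944782410052
[ 0.57178447  0.09187789 -0.31590915] [-1.3 -0.9 -0.8  2.4  0.9 -0.7  1.2 -0.8]
levL [0.6041 0.0489 0.123 ] [ 44.1 -30.8]
levR [0.6098 0.0664 0.123 ] [ 44.  -12.4]
levbot [0.6217 0.053  0.123 ] [ 59.5 -21.4]
start [0.5519 0.1749 0.092 ] [-44.7  72.7]
stop [0.5062 0.0341 0.11  ] [-44.4 -75.3]
sock [0.5302 0.0922 0.106 ] [-39.7 -12.6]
line0 [0.5852 0.0662 0.07  ] [ 20.7 -20.2]
line1 [0.5911 0.0851 0.07  ] [20.5 -0.4]
line3 [0.6028 0.1237 0.07  ] [19.6 39.8]
line4 [0.6085 0.143  0.07  ] [19. 60.]
slotL [0.6068 0.0492 0.07  ] [ 46.5 -29.7]
slotR [0.6365 0.1444 0.07  ] [45.2 70. ]
blockL [0.644  0.1872 0.092 ] [ 39. 113.]
tcp loc [ 48.56523533 -59.48616672]
(0.045, -0.04) [0.60213038 0.03987668]
(0.045, 0.02) [0.62077123 0.09690754]
(-0.045, 0.075) [0.55231238 0.1771471 ]
```

{"fn": "arm_command", "kwargs": {
  "steps": "-6 -7 -50 0; -6 -7 -100 0; -6 -7 -145 0; -6 -7 -185 0; -6 -7 -202 0; -6 -7 -207 0; -6 -7 -207 0; -6 -7 -207 0"
}}

```text
clock: 3.9
tcp_pos: [0.5944, 0.0133, 0.1061]
orientation: [0.001, 0.81, 0.586, 0.001]
wrist_force: [0.4, 0.8, 0.1]
finger_gap: -0.0001
```

```bash
cat >> h.py <<'E'
P=np.array([ 0.57178447 , 0.09187789, -0.31590915])
def toloc(X):
    d=np.array(X)[:2]-P[:2];c,s_=np.cos(P[2]),np.sin(P[2]);return np.array([c*d[0]+s_*d[1],-s_*d[0]+c*d[1]])*1000
E
python3 - <<'E'
from h import *
s=get_state();print(s['clock'],s['tcp_pos'],toloc(s['tcp_pos']),s['wrist_force'])
im=save('wrist','w2.png')
cv2.imwrite('pics/w2c.png',cv2.resize(im[100:400,160:480,::-1],None,fx=2,fy=2))
for n in ['scene']:
    im=save(n,'s2.png');cv2.imwrite('pics/s2c.png',cv2.resize(im[140:310,220:420,::-1],None,fx=3.5,fy=3.5))
E
```

```text
3.9 [0.59439447 0.01328395 0.10613539] [ 45.90875079 -67.68017263] [0.39004669 0.84081747 0.14864004]
```

View pics/w2c.png

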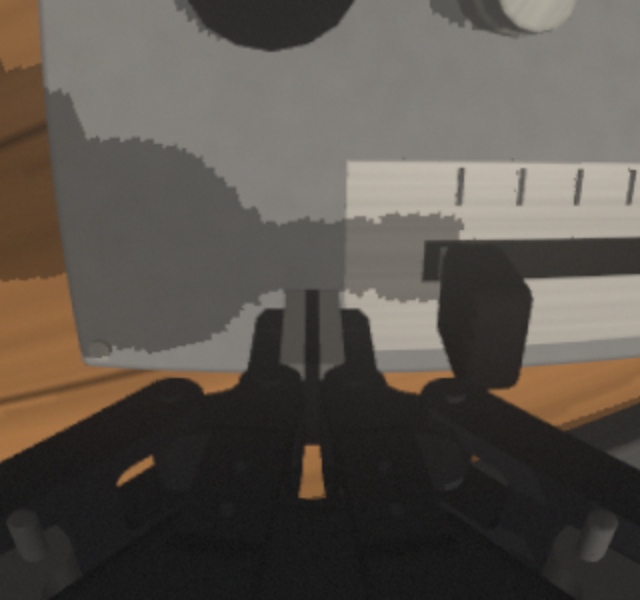

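View pics/s2c.png

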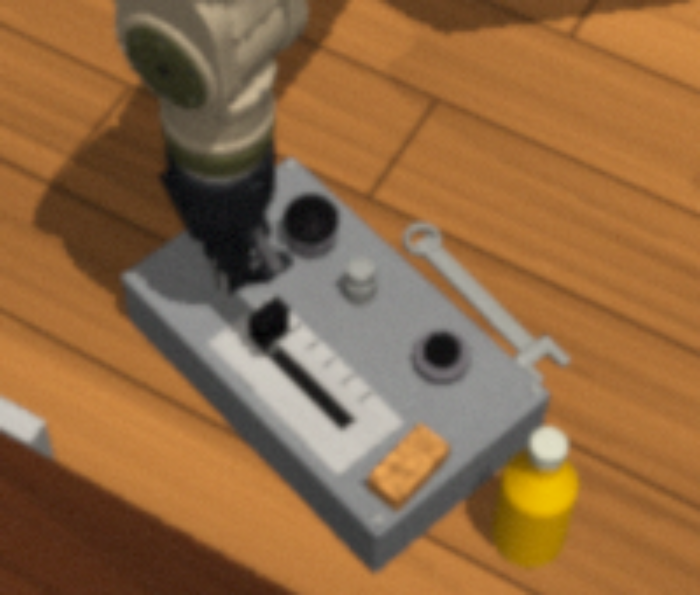

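The tip is beside the lever with a clear gap, at the right height on the grip, and clear of the stop button. Now I'll approach the lever.

{"fn": "arm_command", "kwargs": {
  "steps": "1.5 4.5 -1 0; 3 9.5 -1 0; 5 15 -1 0; 5.6 17 -1 0; 5.6 17 -1 0"
}}

```text
clock: 4.62
tcp_pos: [0.5998, 0.0305, 0.1048]
orientation: [0.001, 0.81, 0.586, 0.001]
wrist_force: [-0.5, -0.6, -0.0]
finger_gap: -0.0003
```

{"fn": "arm_command", "kwargs": {
  "steps": "0.6 2 0 0; 1.2 4 0 0; 1.2 4 0 0"
}}

```text
clock: 5.0
tcp_pos: [0.6011, 0.0346, 0.1048]
orientation: [0.001, 0.81, 0.586, 0.001]
wrist_force: [-0.5, -0.0, 1.2]
finger_gap: -0.0001
```

{"fn": "arm_command", "kwargs": {
  "steps": "0.6 2 0 0; 0.6 2 0 0"
}}

```text
clock: 5.25
tcp_pos: [0.6014, 0.0355, 0.1048]
orientation: [0.002, 0.81, 0.586, -0.0]
wrist_force: [-0.2, -5.0, 1.2]
finger_gap: -0.0002
```

{"fn": "arm_command", "kwargs": {
  "steps": "0.6 2 0 0; 0.6 2 0 0"
}}

```text
clock: 5.5
tcp_pos: [0.6014, 0.0357, 0.1049]
orientation: [0.003, 0.811, 0.585, -0.002]
wrist_force: [-2.5, -7.0, 1.2]
finger_gap: -0.0
```

Run:
```python
from h import *
s=get_state();print(s['clock'],s['tcp_pos'],toloc(s['tcp_pos']),s['wrist_force'])
im=save('wrist','w3.png')
cv2.imwrite('pics/w3c.png',cv2.resize(im[100:400,160:480,::-1],None,fx=2,fy=2))
```

```text
5.5 [0.60138732 0.03567389 0.10487823] [ 45.59943429 -44.22566772] [-2.49469048 -6.98529099  1.24531071]
```

View pics/w3c.png

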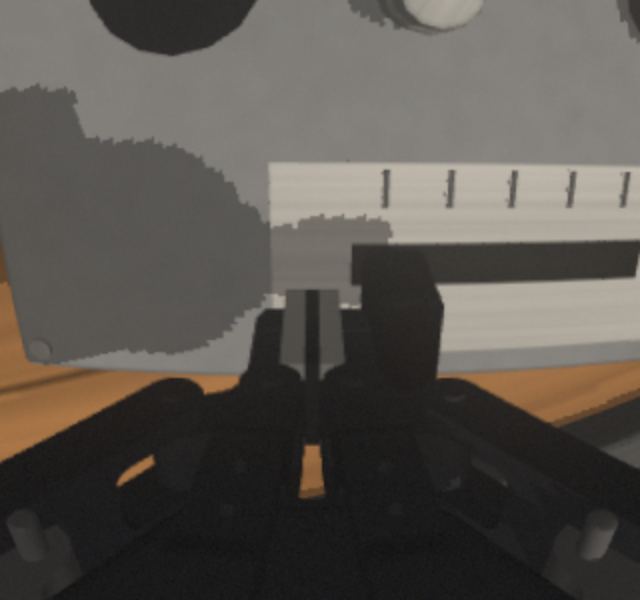

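In contact: about 7 N with the TCP at local y = -44.2 mm. I'll push the first click to a travel of about 14 mm.

{"fn": "arm_command", "kwargs": {
  "steps": "0.6 2 0 0; 1.2 3.8 0 0; 1.9 5.7 0 0; 2.5 7.6 0 0; 3.1 9.5 0 0; 3.7 11.4 0 0; 4.4 13.3 0 0; 4.4 13.3 0 0; 4.4 13.3 0 0"
}}

```text
clock: 6.68
tcp_pos: [0.6058, 0.0492, 0.1048]
orientation: [0.002, 0.811, 0.586, -0.001]
wrist_force: [-0.5, -0.0, 0.3]
finger_gap: -0.0006
```

Run:
```python
from h import *
s=get_state();print(s['clock'],s['tcp_pos'],toloc(s['tcp_pos']),s['wrist_force'])
im=save('wrist','w4.png')
cv2.imwrite('pics/w4c.png',cv2.resize(im[100:400,160:480,::-1],None,fx=2,fy=2))
```

```text
6.675 [0.6057874  0.04918639 0.10484308] [ 45.58370042 -30.01482745] [-0.45482674 -0.03510273  0.29160676]
```

View pics/w4c.png

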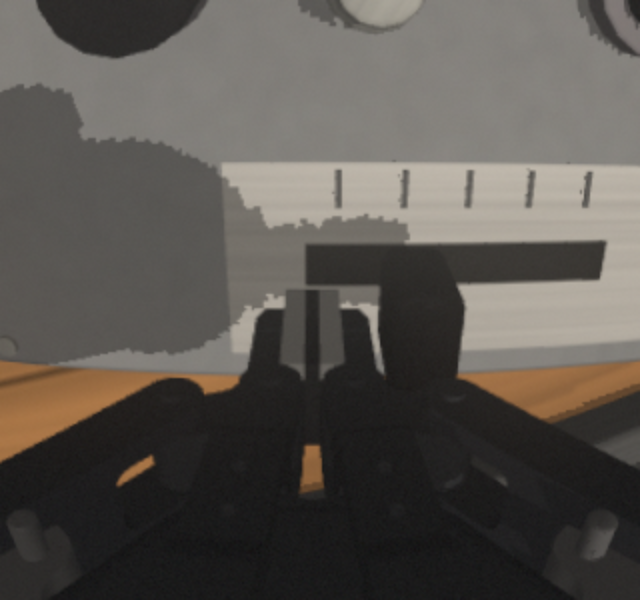

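The first click is done. The lever is at the second line (404,188), about 6 mm ahead of the finger, with zero force. Next is the second click.

{"fn": "arm_command", "kwargs": {
  "steps": "0.6 1.9 0 0; 1.2 3.8 0 0; 1.9 5.7 0 0; 2.5 7.6 0 0; 3.1 9.5 0 0; 3.7 11.4 0 0; 4.4 13.3 0 0; 5 15.2 0 0; 5.6 17.1 0 0; 6.2 19 0 0; 6.2 19 0 0; 6.2 19 0 0"
}}

```text
clock: 8.22
tcp_pos: [0.612, 0.0683, 0.1049]
orientation: [0.002, 0.811, 0.586, -0.001]
wrist_force: [-0.8, -0.7, -0.2]
finger_gap: -0.0001
```

Run:
```python
from h import *
s=get_state();print(s['clock'],s['tcp_pos'],toloc(s['tcp_pos']),s['wrist_force'])
im=save('wrist','w5.png')
cv2.imwrite('pics/w5c.png',cv2.resize(im[100:400,160:480,::-1],None,fx=2,fy=2))
```

```text
8.225 [0.6120063  0.06829525 0.10485085] [45.55809456 -9.91949451] [-0.75507067 -0.71234479 -0.22154002]
```

View pics/w5c.png

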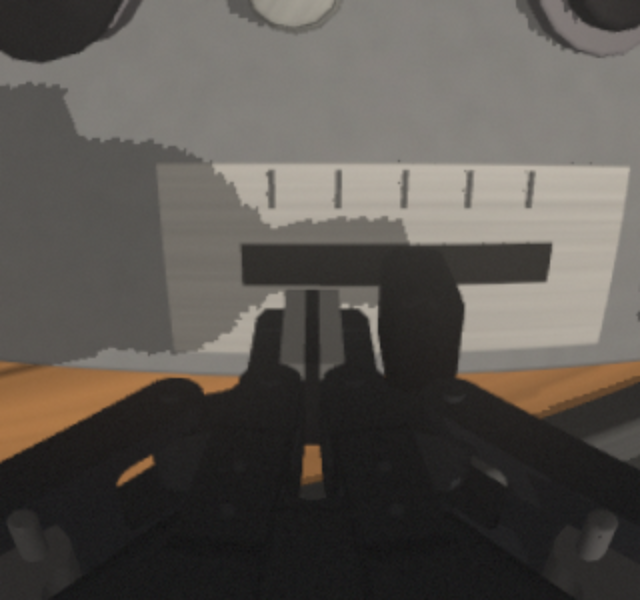

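The second click is done; the lever is at the third line (404,188) with the same gap as before. Now the third click.

{"fn": "arm_command", "kwargs": {
  "steps": "0.6 1.9 0 0; 1.2 3.8 0 0; 1.9 5.7 0 0; 2.5 7.6 0 0; 3.1 9.5 0 0; 3.7 11.4 0 0; 4.4 13.3 0 0; 5 15.2 0 0; 5.6 17.1 0 0; 6.2 19 0 0; 6.2 19 0 0; 6.2 19 0 0"
}}

```text
clock: 9.78
tcp_pos: [0.6182, 0.0874, 0.1048]
orientation: [0.002, 0.811, 0.586, -0.001]
wrist_force: [0.0, -0.2, -0.4]
finger_gap: -0.0001
```

Run:
```python
from h import *
s=get_state();print(s['clock'],s['tcp_pos'],toloc(s['tcp_pos']),s['wrist_force'])
im=save('wrist','w6.png')
cv2.imwrite('pics/w6c.png',cv2.resize(im[100:400,160:480,::-1],None,fx=2,fy=2))
```

```text
9.775 [0.61819351 0.08740876 0.10477804] [45.50093219 10.17042342] [ 0.01210494 -0.23972318 -0.37907117]
```

View pics/w6c.png

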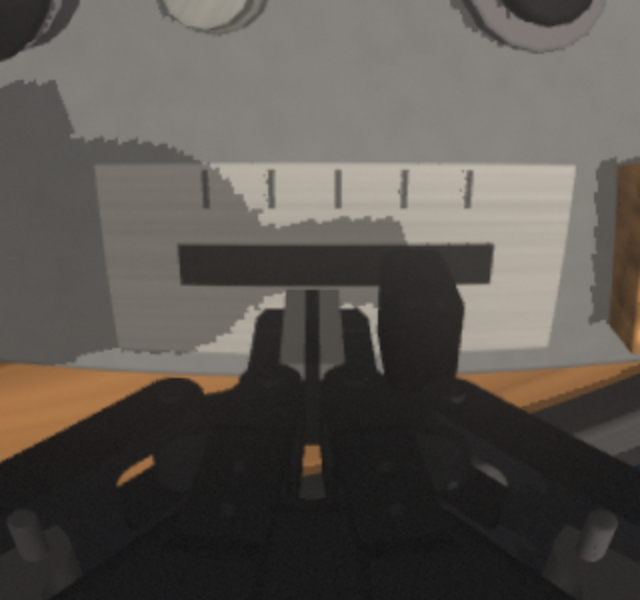

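Third click reached; the lever is at the fourth line (404,188), and the force is zero. Next I'll back off, rise and move over the start button.

{"fn": "arm_command", "kwargs": {
  "steps": "-1.2 -4 0 0; -2.5 -8 0 0; -2.5 -8 30 0; -2.5 -8 75 0; -2.5 -8 85 0; -20 20 85 0; -42 55 85 0; -60 80 85 0; -66 88 85 0; -66 88 60 0; -66 88 35 0; -66 88 25 0; -66 88 20 0; -66 88 20 0; -66 88 20 0"
}}

```text
clock: 11.7
tcp_pos: [0.5529, 0.1753, 0.1257]
orientation: [0.003, 0.811, 0.586, -0.001]
wrist_force: [0.2, 0.5, 0.0]
finger_gap: 0.0002
```

Run:
```python
from h import *
s=get_state();print(s['clock'],s['tcp_pos'],toloc(s['tcp_pos']),s['wrist_force'])
im=save('wrist','w7.png')
cv2.imwrite('pics/w7c.png',cv2.resize(im[100:400,160:580,::-1],None,fx=1.9,fy=1.9))
for n in ['scene']:
    im=save(n,'s7.png');cv2.imwrite('pics/s7c.png',cv2.resize(im[140:310,220:420,::-1],None,fx=3.5,fy=3.5))
```

```text
11.7 [0.55290073 0.17530851 0.12568311] [-43.86955309  73.4351827 ] [0.21400322 0.46070928 0.02976622]
```

View pics/w7c.png

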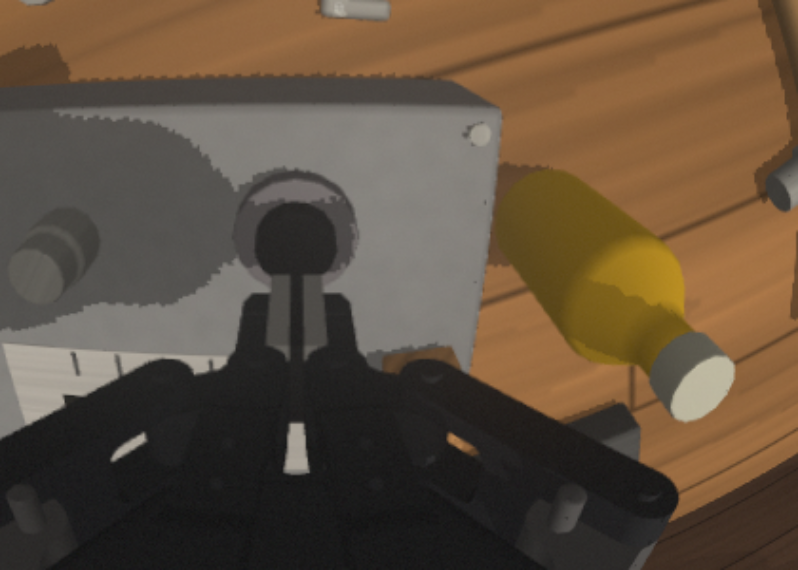

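View pics/s7c.png

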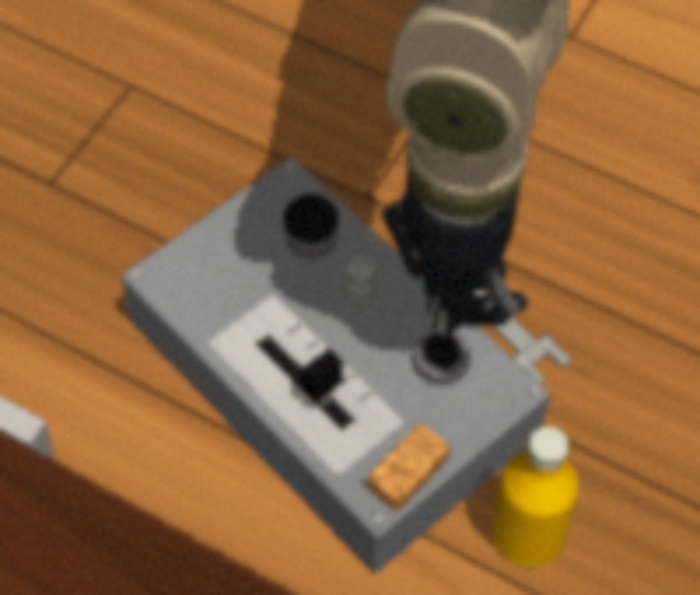

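Fingertips are centred over the start button ((297,240) in the wrist crop). The lever is unchanged at the fourth line. Descending.

{"fn": "arm_command", "kwargs": {
  "steps": "-1 -0.5 -12 0; -1 -0.5 -24 0; -1 -0.5 -31 0; -1 -0.5 -33 0; -1 -0.5 -33 0"
}}

```text
clock: 12.42
tcp_pos: [0.5516, 0.1749, 0.0925]
orientation: [0.003, 0.811, 0.586, -0.001]
wrist_force: [-0.2, -0.2, 0.1]
finger_gap: -0.0001
```

{"fn": "arm_command", "kwargs": {
  "steps": "0 0 -1 0; 0 0 -2 0; 0 0 -3 0; 0 0 -3 0"
}}

```text
clock: 12.92
tcp_pos: [0.5521, 0.175, 0.0898]
orientation: [0.003, 0.811, 0.586, -0.001]
wrist_force: [0.8, -0.2, 2.0]
finger_gap: 0.0001
```

{"fn": "arm_command", "kwargs": {
  "steps": "0 0 -1 0; 0 0 -2 0; 0 0 -2.5 0; 0 0 -2.5 0; 0 0 -2.5 0"
}}

```text
clock: 13.55
tcp_pos: [0.5521, 0.175, 0.0874]
orientation: [0.003, 0.811, 0.586, -0.0]
wrist_force: [-0.3, -0.6, 3.7]
finger_gap: -0.0002
```

{"fn": "arm_command", "kwargs": {
  "steps": "0 0 -1 0; 0 0 -2 0; 0 0 -2 0; 0 0 -2 0"
}}

```text
clock: 14.05
tcp_pos: [0.5521, 0.175, 0.086]
orientation: [0.003, 0.811, 0.586, -0.0]
wrist_force: [-2.2, -0.5, 7.9]
finger_gap: 0.0001
```

{"fn": "arm_command", "kwargs": {
  "steps": "0 0 -1 0; 0 0 -2 0; 0 0 -2 0"
}}

```text
clock: 14.42
tcp_pos: [0.5522, 0.175, 0.0859]
orientation: [0.003, 0.811, 0.586, 0.0]
wrist_force: [-5.0, -1.0, 16.0]
finger_gap: -0.0001
```

{"fn": "arm_command", "kwargs": {
  "steps": "0 0 3 0; 0 0 8 0; 0 0 20 0; 0 0 50 0; 0 0 100 0; 0 0 150 0; 0 0 190 0; 25 -60 200 0; 50 -120 210 0; 50 -155 225 0; 50 -155 225 0; 50 -155 225 0; 50 -155 225 0"
}}

```text
clock: 16.05
tcp_pos: [0.6017, 0.0212, 0.3104]
orientation: [0.003, 0.81, 0.586, -0.0]
wrist_force: [0.3, 1.1, -1.1]
finger_gap: -0.0002
```

Run:
```python
from h import *
s=get_state();print(s['clock'],s['tcp_pos'],toloc(s['tcp_pos']),s['wrist_force'])
im=save('wrist','w8.png')
cv2.imwrite('pics/w8c.png',cv2.resize(im[45:205,235:480,::-1],None,fx=3.2,fy=3.2,interpolation=cv2.INTER_CUBIC))
im=save('top','t8.png')
im=save('scene','s8.png');cv2.imwrite('pics/s8c.png',cv2.resize(im[140:310,220:420,::-1],None,fx=3.5,fy=3.5))
```

```text
16.05 [0.60169197 0.02121038 0.31042742] [ 50.38254346 -57.87879707] [ 0.27085942  1.09607062 -1.12787613]
```

View pics/w8c.png

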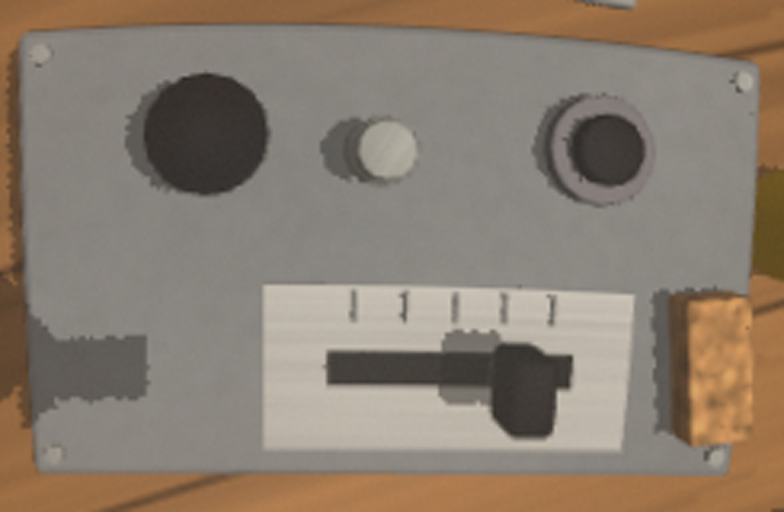

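View pics/s8c.png

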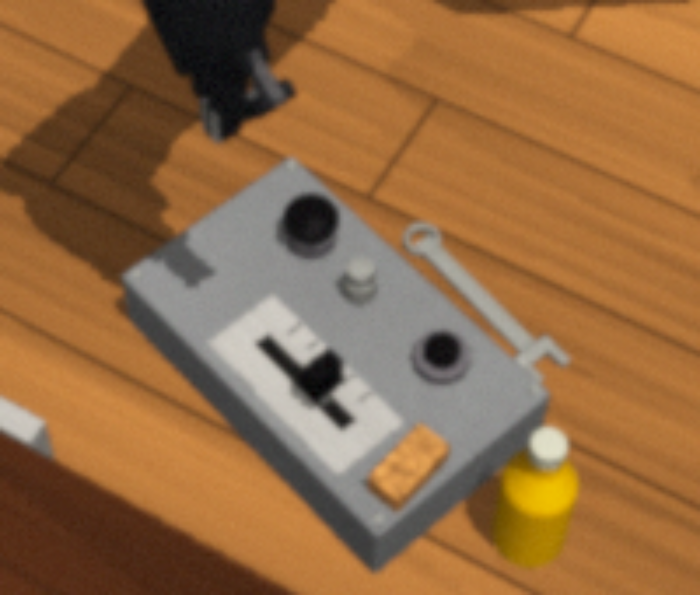

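Run:
```python
from h import *
g=lambda x,y:(x/3.2+234.65,y/3.2+44.65)
for n,x,y,z in [('levL',493,395,.123),('levR',557,395,.123),('levBL',503,437,.123),('levBR',552,437,.123),('line3',504,307,.07),('start',609,149,.092),('sock',388,149,.106)]:
    X=atz('wrist',*g(x,y),z);print(n,X.round(4),toloc(X).round(1))
hand_in()
```

```text
levL [0.6213 0.1006 0.123 ] [44.3 23.6]
levR [0.6282 0.123  0.123 ] [43.9 47.1]
levBL [0.6371 0.1002 0.123 ] [59.5 28.3]
levBR [0.6426 0.1176 0.123 ] [59.3 46.5]
line3 [0.6033 0.1227 0.07  ] [20.4 39.1]
start [0.5521 0.1747 0.092 ] [-44.5  72.6]
sock [0.5301 0.0916 0.106 ] [-39.6 -13.2]
the job is handed in; nothing more can be done
```

The speed lever is at the third click, and the start button was pressed fully down and released. The job was handed in at about 16 s with the hand clear.

- **Lever:** I pushed it click by click with the outside of the shut fingers. After each click the wrist view showed it one line further on, a few millimetres ahead of the finger. In the last picture it is at the fourth scribed line (0, 1, 2, 3 clicks). My measurement puts it about 59 mm from its start against the nominal 60 mm. The grip's upper left edge measured less cleanly because the grip's side face shows there, so I used its lower corners.
- **Start button:** I pressed it straight down with the fingertips. The tip went to z = 0.086 m, about 6 mm down, where the force rose to 16 N without further movement, so it had bottomed. I then lifted off. In the last picture the button is where it was before the press, but I had no direct reading of the button joint.
- **Other things:** The stop button was never touched. The socket measured within 1 mm of its first position. The sanding block, glue and wrench look unmoved in the last pictures.
- **Disagreement:** The top and scene cameras differed by about 8 mm on the box's position. I used the wrist camera instead, and its result matched the known dimensions and the point where the finger touched the lever.

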